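# Open the fuse cover of an e-bike battery pack

### The arm

A 6-joint arm with a two-finger parallel gripper is mounted at the origin on the work surface. World frame = base frame: x ahead of the robot, y to its left, z up, the work surface at z = 0. Lengths are in m, angles in degrees, forces in N, time in s.
With the tool pointing down it reaches from about 0.3 to 0.75 m from the base axis. Payload 8.5 kg.
Tool frame: the origin (TCP) lies at the very end of the fingers, on their centre line; the grasp point (between the pads) lies env.pinch_z behind it (env.pinch_z is the distance from the TCP to the grasp point, in m); z points along the fingers, y is the line along which they close (so a half turn about z gives the same grasp; the last joint's range is limited). The gripper opens to 85 mm and grips with 20 to 120 N. Pads are 22 mm wide; open, the fingers measure 114 mm over their backs; the gripper's body (76 mm by 85 mm) begins 54 mm behind the grasp point. The pads swing forward as they close: fully open they stand 13 mm farther back than shut.
Start: joints at [-12.336, 21.807, 74.336, -0, 83.858, -12.336], TCP at [0.55, 0, 0.231] pointing down, gripper open.
Joint ranges: [-178.18, 178.18], [-50.72, 133.34], [12.68, 142.11], [-81.47, 261.47], [9.98, 163.14], [-165.26, 165.26]. Speed limits (degrees/s): [136.94, 136.94, 180, 180, 180, 180].

### API

Orientations are given as a 3x3 rotation matrix whose columns are the frame's x, y, z axes.
In Python, from rig import telemetry, get_image, env gives the robot as it stands. The module is installed in compiled form; this text tells all that it offers.
- The arm moves only by the tool apply_moves, never from a script. Its argument "series" is a list of rows, each a list of 7 numbers: the shift along the tool's x, y, z in mm, then the turn, a rotation vector about the tool's x, y, z in degrees, then the opening, from 0 (shut) to 1 (fully open). A call has 1 to 12 rows; each row shifts and turns the commanded pose from where the row before left it, along the tool's axes as they then stand; what a row does not reach is not made up. A row lasts 1/8 s, in which the tool goes at most 62.5 mm and 10.7 degrees, less where a joint would pass 70% of its speed; a pose out of reach is approached as far as the arm can. A call with a gripper value outside its range is refused whole. The fingers move at their own pace and stop on an object; "grip_force" is the grip in N (left out, the last holds). Time passes only in rows, so rows that do not move let the fingers close. It gives the time, the measured TCP pose, the force, the opening and the grip force at its end, in the units of the state.
- telemetry.observe(): the state, without advancing time (a new reading comes with each control period).
- get_image(name): name is "scene" or "side" or "wrist"; returns a dict with "frame" (420x560x3 uint8, red, green, blue), "z_map" (420x560 float32, m along the optical axis (not along the pixel's ray), 0 where there is no reading), "vertical_fov" (degrees; the focal length in pixels is half the picture's height over the tangent of half this angle, whatever the lens; pixels are square), "cx", "cy" (the principal point, pixels), "dist" ([k1, k2, p1, p2, k3] as OpenCV has them; the pictures are not rectified), "eye" and "attitude" of the camera in the world; the wrist camera has in their place "mount" (4x4, takes a point from camera to tool coordinates, whose origin is the TCP and whose axes are the flange's). Camera axes: x right, y up, looking along -z (the intrinsics and any distortion apply to the point x, -y, -z); pixel columns grow to the right and rows downward; lengths in m; the calibration is good to about 2 mm. A picture is of the moment at which its call begins: read the wrist's pose just before it.
- env.close_job(): hands the job in; it is judged then, once.
The state is a dict: "time_s": time; "q": joint angles; "qvel": joint speeds; "joint_efforts": joint torques, N m; "position": TCP position; "tool_rot": TCP orientation; "ft_force": force on the tool from outside, world axes, zero at the start; "wrist_torque": the same for the moment, N m; "grip_width": finger opening in m; "gripper_force": force on a finger pad.
Only numpy, scipy, OpenCV 4.12 (cv2) and the standard library are available. Lean on these libraries where they do the work, as an engineer would, in place of code of your own. Each camera call takes 0.05 s, during which the arm holds its last target. There are 200 camera calls.

### The job

Two e-bike battery packs lie on the bench; on the one with the orange cover, press the yellow snap tab fully in with the fingertips, then push the released orange cover along its rails, over the tab, until it is off its seat and the fuse well lies completely open. Do not lift the cover: leave it lying flat on the pack. Leave the blue-covered pack shut, its tab out, and do not disturb the other things on the bench.

Things in the scene. Friction and masses are not known exactly. Their poses are not given: they have to be found in the camera images.
- pack_orange: e-bike battery pack with the orange cover: dark housing fixed to the bench, 250 mm long (its x), 100 mm wide. Origin: centre of its underside. Its flat grey deck is 50 mm above the bench. Two black rails on the deck, 72 mm apart inside, 11.5 mm high, x = -70 to +125 mm; the deck behind (x = -125 to -70 mm) is open. The cover comes off only along +x, sliding over the pressed-in tab
- cover_orange: the orange sliding cover: plate 80 (x) x 69 x 10 mm with a ridge across its rear edge (x = -40 to -32 mm, 50 mm wide, top 23 mm above the plate's underside, rear face flush with the plate's). Origin: centre of the underside; axes as the pack's. Seated, it lies on the deck with its origin at x = -30 mm, y = 0 of the pack; front edge about 2 mm from the tab. About 60 g, light friction
- well_orange (a point): centre of the orange cover's seat, at deck height: the fuse well (x = -55 to 0 mm of the pack, 54 mm wide, 14 mm deep). From x = -70 to 0 mm thin lips on the rails (11.5 to 14.5 mm above the deck, 62 mm apart) hold the cover down. Two stops at x = -79 to -72 mm, 6 mm high, 54 mm apart, keep it from going backward
- end_orange (a point): foot of the 12 mm high stop that closes the far end of the orange-covered pack's rails, at x = +120 mm, y = 0 of the pack, at deck height
- tab_orange_top (a point): centre of the top face of the yellow snap tab of the pack with the orange cover: a flat key 40 mm (pack's x) x 34 mm (y), centred at x = +32 mm, y = 0 of the pack, just ahead of the cover's front edge, standing 8 mm above the deck when out
- tab_orange (a joint): how far that tab is pressed straight down, in m: 0 = out (blocks the cover), 0.008 = flush with the deck, 0.010 = at its bottom stop. It gives at about 4 N and stays where it is left (no spring)
- pack_blue: e-bike battery pack with the blue cover: dark housing fixed to the bench, 250 mm long (its x), 100 mm wide. Origin: centre of its underside. Its flat grey deck is 50 mm above the bench. Two black rails on the deck, 72 mm apart inside, 11.5 mm high, x = -70 to +125 mm; the deck behind (x = -125 to -70 mm) is open. The cover comes off only along +x, sliding over the pressed-in tab
- cover_blue: the blue sliding cover: plate 80 (x) x 69 x 10 mm with a ridge across its rear edge (x = -40 to -32 mm, 50 mm wide, top 23 mm above the plate's underside, rear face flush with the plate's). Origin: centre of the underside; axes as the pack's. Seated, it lies on the deck with its origin at x = -30 mm, y = 0 of the pack; front edge about 2 mm from the tab. About 60 g, light friction
- well_blue (a point): centre of the blue cover's seat, at deck height: the fuse well (x = -55 to 0 mm of the pack, 54 mm wide, 14 mm deep). From x = -70 to 0 mm thin lips on the rails (11.5 to 14.5 mm above the deck, 62 mm apart) hold the cover down. Two stops at x = -79 to -72 mm, 6 mm high, 54 mm apart, keep it from going backward
- end_blue (a point): foot of the 12 mm high stop that closes the far end of the blue-covered pack's rails, at x = +120 mm, y = 0 of the pack, at deck height
- tab_blue_top (a point): centre of the top face of the yellow snap tab of the pack with the blue cover: a flat key 40 mm (pack's x) x 34 mm (y), centred at x = +32 mm, y = 0 of the pack, just ahead of the cover's front edge, standing 8 mm above the deck when out
- tab_blue (a joint): how far that tab is pressed straight down, in m: 0 = out (blocks the cover), 0.008 = flush with the deck, 0.010 = at its bottom stop. It gives at about 4 N and stays where it is left (no spring)
- fuse_box: a small white plastic box of spare fuses, 45 x 32 x 18 mm, lying beside the orange-covered pack; origin at the centre of its underside. Bystander, loose
- grease_tin: a small aluminium tin, 44 mm across, 35 mm tall, standing beside the blue-covered pack; origin at the centre of its underside. Bystander, loose
- lube: a green bottle with red cap, 48 mm across, 150 mm tall, towards the side of the bench; origin at the centre of its underside. Bystander, loose
- pedal: an aluminium bicycle pedal, about 96 x 125 x 18 mm, lying at the far side of the bench; origin at the centre of its underside. Bystander, loose
- cassette: a stack of steel sprockets, 110 mm across, 28 mm tall, towards the side of the bench; origin at the centre of its underside. Bystander, loose
- spanner: a steel spanner 160 mm long, lying near the robot; bystander, loose
Things that resemble listed ones, but are neither listed nor needed, are in the scene too. There is more than one size of the cover_orange; the one meant has the size given above.

How it is judged:
By the outcome, as a careful person would: the job done as asked, in the order asked, and still so for the second after the job is handed in, with the robot touching nothing.
It also fails if it takes over 35 s, if anything falls off the work surface, if the arm or the gripper's body presses on something with over 40 N, if the wrist force passes 120 N, or if a joint passes its speed limit or range.

## Working session

There is one attempt and no reset: what is moved stays moved. The work goes in short steps, Python scripts to look and compute and a tool call to move; the robot and the scene stay as the last step left them, time stands still between calls to the robot, and variables do not carry over. Pictures are saved under pics/ and viewed, at most 10 in all, crops included, and the job is handed in when it is done.

Besides the shell and the picture viewer there is one more tool, called as name([rows], argument=value, ...), one row to a line, values as JSON. apply_moves: Moves the arm, as the interface text tells. Its arguments: {"type":"object","properties":{"series":{"type":"array"},"grip_force":{"type":"number"}},"required":["series"]}

```bash
mkdir -p pics
cat > h.py <<'E'
import numpy as np, cv2
from rig import telemetry, get_image, env
def cam(im,st=None):
    f=im["frame"].shape[0]/2/np.tan(np.radians(im["vertical_fov"])/2)
    K=np.array([[f,0,im["cx"]],[0,f,im["cy"]],[0,0,1.]])
    if "mount" in im:
        T=np.eye(4);T[:3,:3]=np.array(st["tool_rot"]);T[:3,3]=st["position"];T=T@np.array(im["mount"]);R,e=T[:3,:3],T[:3,3]
    else: R,e=np.array(im["attitude"]),np.array(im["eye"])
    return K,np.array(im["dist"],float),R,e
def rays(im,px,st=None):
    K,d,R,e=cam(im,st)
    n=cv2.undistortPoints(np.array(px,float).reshape(-1,1,2),K,d)[:,0]
    return e,np.c_[n[:,0],-n[:,1],-np.ones(len(n))]@R.T
def onplane(im,px,z,st=None):
    e,r=rays(im,px,st); return e+r*((z-e[2])/r[:,2])[:,None]
def withdepth(im,px,st=None):
    e,r=rays(im,px,st); px=np.array(px).reshape(-1,2).astype(int)
    return e+r*im["z_map"][px[:,1],px[:,0]][:,None]
def snap(n,fn):
    st=telemetry.observe(); im=get_image(n); cv2.imwrite("pics/"+fn,im["frame"][...,::-1]); return im,st
E
python3 - <<'E'
from h import *
import pickle
d={}
for n in("scene","side","wrist"):
    d[n]=snap(n,n+"1.png")
pickle.dump(d,open("d1.pkl","wb"))
print(telemetry.observe(),env.pinch_z)
E
```

```text
{'time_s': 0.15, 'q': array([-1.23370774e+01,  2.18343003e+01,  7.43711264e+01,  9.76601139e-04,
        8.38591878e+01, -1.23355702e+01]), 'qvel': array([-0.05438834, -0.12796439, -0.19856864,  0.07108104,  0.055218  ,
        0.03212524]), 'joint_efforts': array([ 1.94521621e-03, -4.48624384e+01, -2.31344014e+01, -1.86937300e-04,
        3.77541786e-03, -1.65174959e-05]), 'position': array([5.49784475e-01, 3.68281401e-05, 2.30854703e-01]), 'tool_rot': array([[ 2.82796905e-05,  9.99999397e-01, -1.09807393e-03],
       [ 9.99999966e-01, -2.79969404e-05,  2.57511014e-04],
       [ 2.57480116e-04, -1.09808117e-03, -9.99999364e-01]]), 'ft_force': array([-0.23990119,  1.04085695,  0.94967442]), 'wrist_torque': array([-0.02668048,  0.03917794, -0.0086769 ]), 'gripper_force': 0.0, 'grip_width': 0.08547363891368619} 0.0187
```

View pics/scene1.png

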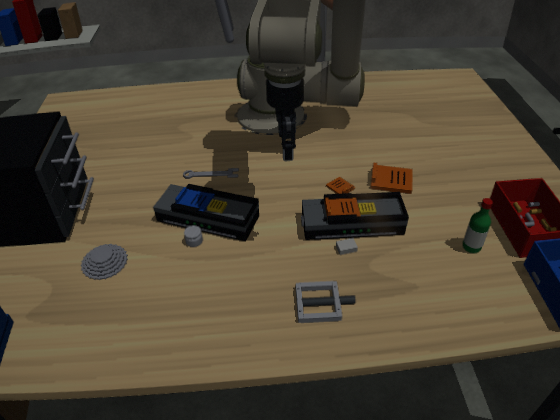

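View pics/side1.png

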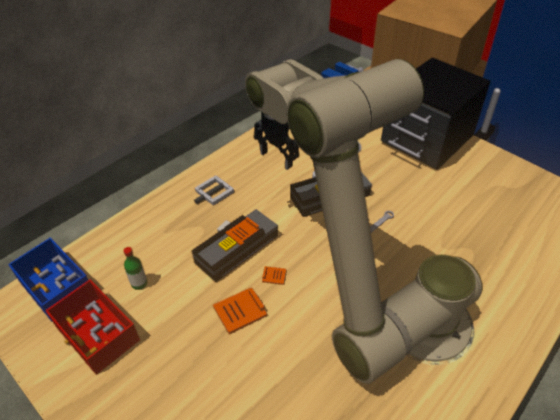

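Scene picture: three orange covers, at (341,207) seated on the pack next to the yellow tab (367,208), and two loose on the bench at (340,186) (too small) and (392,178) (too large). The seated one is the one meant. The blue pack is at (207,210), the fuse box at (347,246). The side picture shows the same layout. Next I measure and enlarge.

Run:
```python
from h import *
import pickle
d=pickle.load(open("d1.pkl","rb"))
for n in("scene","side"):
    im,st=d[n]; hsv=cv2.cvtColor(im["frame"],cv2.COLOR_RGB2HSV)
    for nm,lo,hi in(("orange",(5,190,90),(14,255,255)),("yellow",(22,180,90),(32,255,255))):
        m=cv2.inRange(hsv,lo,hi); m=cv2.morphologyEx(m,cv2.MORPH_CLOSE,np.ones((3,3)))
        k,l,s,c=cv2.connectedComponentsWithStats(m)
        for i in range(1,k):
            if s[i,4]<60: continue
            v,u=np.nonzero(l==i); P=withdepth(im,np.c_[u,v]); r=cv2.minAreaRect((P[:,:2]*1000).astype(np.float32))
            print(n,nm,c[i].round(),s[i,4],"z",np.median(P[:,2]).round(3),"rect mm",np.round(r[0]),np.round(r[1]),round(r[2],1))
im=d["scene"][0]["frame"][165:265,280:430]
cv2.imwrite("pics/crop1.png",cv2.resize(im,None,fx=5,fy=5,interpolation=cv2.INTER_CUBIC)[...,::-1])
```

```text
scene orange [392. 177.] 781 z 0.015 rect mm [888. 151.] [ 110. 1137.] 71.9
scene orange [339. 185.] 217 z 0.008 rect mm [409. 163.] [62. 52.] 36.1
scene orange [342. 206.] 476 z 0.061 rect mm [968.  53.] [ 82. 920.] 78.5
scene yellow [366. 207.] 132 z 0.058 rect mm [557. 198.] [38. 37.] 89.0
side orange [242. 230.] 484 z 0.061 rect mm [193. 425.] [  97. 1025.] 52.0
side orange [274. 275.] 343 z 0.008 rect mm [407. 163.] [62. 55.] 34.9
side orange [240. 310.] 1411 z 0.015 rect mm [114. 500.] [134. 801.] 56.2
side orange [121. 316.] 207 z 0.066 rect mm [586. 554.] [ 25. 139.] 81.3
side orange [ 88. 354.] 116 z 0.054 rect mm [212. 710.] [ 45. 797.] 83.4
side yellow [227. 243.] 144 z 0.057 rect mm [557. 199.] [41. 36.] 87.4
```

View pics/crop1.png

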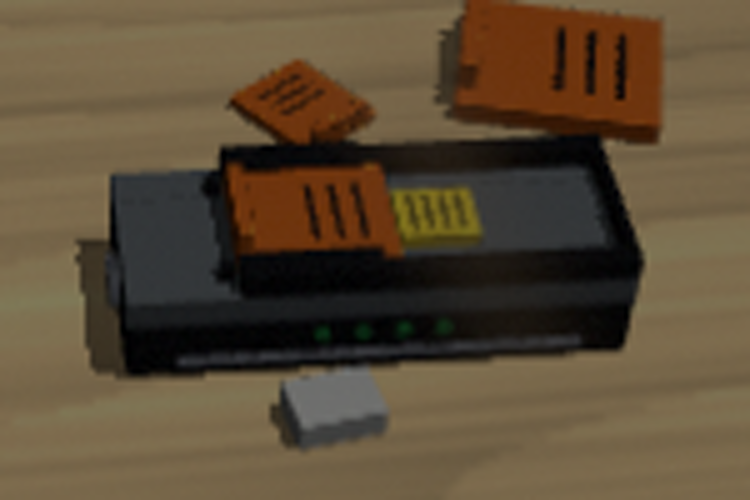

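Confirmed: the seated cover is the one beside the tab, and it has the right size. The loose ones are about 60 mm and about 110 mm. Tab at (0.557, 0.198). I shut the fingers and move over the pack, partway, for a closer look.

apply_moves([
  [40, 0, 0, 0, 0, 0, 0],
  [40, 0, 0, 0, 0, 0, 0],
  [40, 0, 0, 0, 0, 0, 0],
  [35, 0, 0, 0, 0, 0, 0],
  [0, 0, 0, 0, 0, 0, 0],
  [0, 0, 0, 0, 0, 0, 0],
  [0, 0, 0, 0, 0, 0, 0],
])

```text
time_s: 1.02
position: [0.5501, 0.154, 0.2313]
tool_rot: [[0.001, 1.0, -0.0], [1.0, -0.001, -0.0], [-0.0, -0.0, -1.0]]
ft_force: [-0.1, -0.3, -0.2]
grip_width: 0.0003
gripper_force: 0.0
```

Run:
```python
from h import *
import pickle
d=snap("wrist","wrist2.png"); pickle.dump(d,open("d2.pkl","wb")); print(d[1]["position"],d[1]["grip_width"],d[0]["mount"])
```

```text
[0.55009359 0.15404579 0.23128068] 0.0002794819079875207 [[ 4.76882764e-04  9.50750566e-01  3.09956665e-01  8.07055252e-02]
 [ 9.99999716e-01 -6.34479899e-04  4.07635998e-04 -4.55709087e-05]
 [ 5.84221429e-04  3.09956383e-01 -9.50750598e-01 -1.42547014e-01]
 [ 0.00000000e+00  0.00000000e+00  0.00000000e+00  1.00000000e+00]]
```

View pics/wrist2.png

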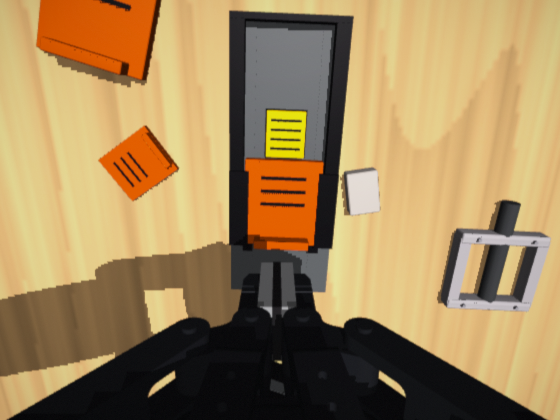

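The wrist view shows the seated cover at (283,203), the yellow tab at (286,133), the pack nearly upright in the picture, and the fuse box at (361,190). I measure the tab, cover and yaw from here.

Run:
```python
from h import *
import pickle
im,st=pickle.load(open("d2.pkl","rb")); hsv=cv2.cvtColor(im["frame"],cv2.COLOR_RGB2HSV)
def big(lo,hi,box):
    m=cv2.inRange(hsv,lo,hi); m=cv2.morphologyEx(m,cv2.MORPH_CLOSE,np.ones((7,7)))
    q=np.zeros_like(m);x0,y0,x1,y1=box;q[y0:y1,x0:x1]=m[y0:y1,x0:x1]
    return q
for nm,lo,hi,box,z in(("tab",(22,150,90),(34,255,255),(255,100,315,165),.058),("plate",(4,150,90),(16,255,255),(240,150,330,236),.060)):
    v,u=np.nonzero(big(lo,hi,box)); P=onplane(im,np.c_[u,v],z,st)*1000; D=withdepth(im,np.c_[u,v],st)
    r=cv2.minAreaRect(P[:,:2].astype(np.float32)); print(nm,np.round(r,1) if 0 else r,"z",np.median(D[:,2]), "y range",P[:,1].min(),P[:,1].max())
# ridge top rows & rear face
v,u=np.nonzero(big((4,150,90),(16,255,255),(240,225,330,258))); D=withdepth(im,np.c_[u,v],st)*1000
k=D[:,2]>68; print("ridge",D[k].mean(0),np.percentile(D[k],[2,98],axis=0))
# pack outline yaw: rail mid lines via yellow/cover side edges
for rows in(175,215):
    uu=np.nonzero(big((4,150,90),(16,255,255),(240,150,330,236))[rows])[0]; print(onplane(im,[[uu[0],rows],[uu[-1],rows]],.06,st)*1000)
for rows in(118,150):
    uu=np.nonzero(big((22,150,90),(34,255,255),(255,100,315,165))[rows])[0]; print(onplane(im,[[uu[0],rows],[uu[-1],rows]],.058,st)*1000)
```

```text
tab ((557.2413330078125, 199.37942504882812), (40.901248931884766, 34.277198791503906), 87.60477447509766) z 0.056988787077042524 y range 178.75080608661833 220.22418231229912
plate ((556.471923828125, 142.98440551757812), (72.26346588134766, 68.59378814697266), 89.96372985839844) z 0.05981757578207017 y range 106.84445555142868 179.13709273273938
ridge [553.55790689 103.41025587  73.83759835] [[530.36347964  97.73159288  68.63638179]
 [577.45759802 106.35927327  73.24668044]]
[[524.71953977 164.01870172  60.        ]
 [586.61140103 163.98072398  60.        ]]
[[523.77885307 126.61191342  60.        ]
 [585.16436399 126.57986131  60.        ]]
[[541.05579085 212.86730629  58.        ]
 [574.95799106 212.84234008  58.        ]]
[[539.92107919 185.77794074  58.        ]
 [573.01047248 185.75582712  58.        ]]
```

Tab at (0.5573, 0.1994), z 0.057–0.058, 41 × 34 mm, which matches the description. Pack yaw is about 2.1° from tool x. I align, then descend above the tab.

apply_moves([
  [45.3, 7.2, 0, 0, 0, 0, 0],
  [0, 0, 0, 0, 0, 2.1, 0],
  [0, 0, 50, 0, 0, 0, 0],
  [0, 0, 50, 0, 0, 0, 0],
  [0, 0, 50, 0, 0, 0, 0],
  [0, 0, 6, 0, 0, 0, 0],
  [0, 0, 0, 0, 0, 0, 0],
  [0, 0, 0, 0, 0, 0, 0],
])

```text
time_s: 2.08
position: [0.5583, 0.2002, 0.0776]
tool_rot: [[0.037, 0.999, 0.004], [0.999, -0.037, 0.001], [0.001, 0.004, -1.0]]
ft_force: [0.2, -0.8, 0.3]
grip_width: 0.0001
gripper_force: 0.0
```

Run:
```python
from h import *
snap("wrist","wrist3.png")
```

```text
(no output)
```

View pics/wrist3.png

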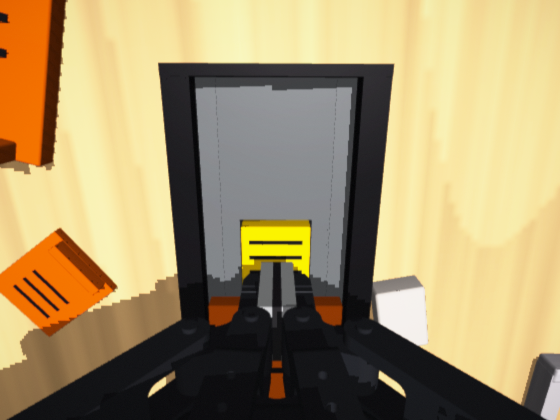

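The fingertips (277,285) stand centred over the yellow tab (276,245), and the rails are parallel to the view. Now I press in small steps.

apply_moves([
  [0, 0, 12, 0, 0, 0, 0],
  [0, 0, 6, 0, 0, 0, 0],
  [0, 0, 3, 0, 0, 0, 0],
  [0, 0, 3, 0, 0, 0, 0],
  [0, 0, 3, 0, 0, 0, 0],
  [0, 0, 1.5, 0, 0, 0, 0],
  [0, 0, 0, 0, 0, 0, 0],
  [0, 0, 0, 0, 0, 0, 0],
])

```text
time_s: 3.12
position: [0.557, 0.2003, 0.0479]
tool_rot: [[0.036, 0.999, 0.0], [0.999, -0.036, -0.0], [-0.0, 0.0, -1.0]]
ft_force: [-6.0, -1.8, 14.7]
grip_width: -0.0
gripper_force: 6.9
```

A tip height of 0.0479 at 15 N means the tab is at its bottom stop. I lift and go behind the ridge, staying high first.

apply_moves([
  [0, 0, -25, 0, 0, 0, 0],
  [0, 0, -35, 0, 0, 0, 0],
  [-41, 0, 0, 0, 0, 0, 0],
  [-41, 0, 0, 0, 0, 0, 0],
  [-41, 0, 0, 0, 0, 0, 0],
  [0, 0, 0, 0, 0, 0, 0],
  [0, 0, 0, 0, 0, 0, 0],
])

```text
time_s: 4.0
position: [0.5528, 0.0778, 0.1067]
tool_rot: [[0.037, 0.999, 0.0], [0.999, -0.037, 0.0], [0.0, 0.0, -1.0]]
ft_force: [0.5, 1.1, 0.6]
grip_width: -0.0003
gripper_force: 0.0
```

Run:
```python
from h import *
im,st=snap("wrist","wrist4.png")
print(st["position"])
hsv=cv2.cvtColor(im["frame"],cv2.COLOR_RGB2HSV)
m=cv2.inRange(hsv,(22,150,60),(34,255,255));v,u=np.nonzero(m);D=withdepth(im,np.c_[u,v],st);k=(abs(D[:,0]-.557)<.03)&(abs(D[:,1]-.199)<.03);print("tab",k.sum(),np.median(D[k],0))
m=cv2.inRange(hsv,(4,150,60),(16,255,255));v,u=np.nonzero(m);D=withdepth(im,np.c_[u,v],st);k=(abs(D[:,0]-.555)<.04)&(D[:,1]>.08)&(D[:,1]<.19);print("cover",k.sum(),np.percentile(D[k],[1,50,99],axis=0))
```

```text
[0.55284515 0.07775312 0.10668371]
tab 3049 [0.55702682 0.1900497  0.0478349 ]
cover 19403 [[0.52354146 0.09808834 0.05816782]
 [0.55505198 0.13960894 0.05999639]
 [0.58704083 0.17659971 0.07282193]]
```

View pics/wrist4.png

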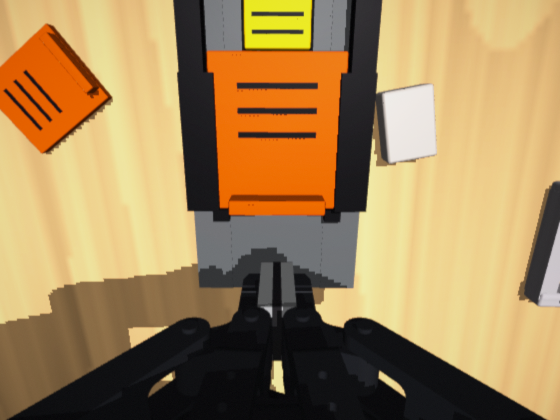

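The picture shows the tab (278,25) now below the deck (z 0.048), the cover (277,130) still seated, and the fingertips (277,275) on the centre line behind the ridge (277,207). Rear face at y ≈ 0.098, fingertip front at 0.089. I go down and start the push.

apply_moves([
  [0, 0, 25, 0, 0, 0, 0],
  [0, 0, 17, 0, 0, 0, 0],
  [0, 0, 5.5, 0, 0, 0, 0],
  [0, 0, 0, 0, 0, 0, 0],
  [5, 0, 0, 0, 0, 0, 0],
  [3, 0, 0, 0, 0, 0, 0],
  [4, 0, 0, 0, 0, 0, 0],
  [5, 0, 0, 0, 0, 0, 0],
  [5, 0, 0, 0, 0, 0, 0],
  [0, 0, 0, 0, 0, 0, 0],
])

```text
time_s: 5.3
position: [0.5534, 0.0998, 0.0593]
tool_rot: [[0.036, 0.999, -0.0], [0.999, -0.036, 0.0], [0.0, -0.0, -1.0]]
ft_force: [-0.6, 0.1, 0.2]
grip_width: -0.0
gripper_force: 0.0
```

Light force, as expected. I carry on along the rails.

apply_moves([
  [6, 0, 0, 0, 0, 0, 0],
  [7, 0, 0, 0, 0, 0, 0],
  [7, 0, 0, 0, 0, 0, 0],
  [7, 0, 0, 0, 0, 0, 0],
  [7, 0, 0, 0, 0, 0, 0],
  [7, 0, 0, 0, 0, 0, 0],
  [7, 0, 0, 0, 0, 0, 0],
  [6, 0, 0, 0, 0, 0, 0],
  [5, 0, 0, 0, 0, 0, 0],
  [3, 0, 0, 0, 0, 0, 0],
  [0, 0, 0, 0, 0, 0, 0],
])

```text
time_s: 6.68
position: [0.5557, 0.1615, 0.0593]
tool_rot: [[0.036, 0.999, -0.0], [0.999, -0.036, 0.0], [0.0, -0.0, -1.0]]
ft_force: [-0.4, -0.2, -0.0]
grip_width: 0.0
gripper_force: 0.0
```

Run:
```python
from h import *
im,st=snap("wrist","wrist5.png")
print(st["position"],st["ft_force"])
hsv=cv2.cvtColor(im["frame"],cv2.COLOR_RGB2HSV)
m=cv2.inRange(hsv,(4,150,60),(16,255,255));v,u=np.nonzero(m);D=withdepth(im,np.c_[u,v],st);k=(abs(D[:,0]-.559)<.04)&(D[:,1]>.08)&(D[:,1]<.30)&(D[:,2]>.045);print("cover",k.sum(),np.percentile(D[k],[1,50,99],axis=0))
```

```text
[0.55574465 0.16149505 0.05931039] [-0.35808592 -0.16257758 -0.03772473]
cover 34567 [[0.5233373  0.17545694 0.05804198]
 [0.55749541 0.21670468 0.05995267]
 [0.59152139 0.25321443 0.0725636 ]]
```

View pics/wrist5.png

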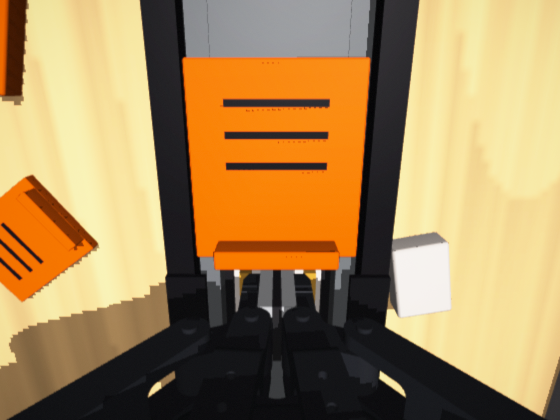

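The cover (277,160) lies flat between the rails and has moved about 77 mm, with its rear edge about 7 mm past the well. I push 14 mm more for margin, then back off and rise.

apply_moves([
  [4, 0, 0, 0, 0, 0, 0],
  [5, 0, 0, 0, 0, 0, 0],
  [3, 0, 0, 0, 0, 0, 0],
  [2, 0, 0, 0, 0, 0, 0],
  [0, 0, 0, 0, 0, 0, 0],
  [-8, 0, 0, 0, 0, 0, 0],
  [-10, 0, 0, 0, 0, 0, 0],
  [0, 0, -40, 0, 0, 0, 0],
  [0, 0, -50, 0, 0, 0, 0],
  [-50, 0, -50, 0, 0, 0, 0],
  [-50, 0, -30, 0, 0, 0, 0],
  [0, 0, 0, 0, 0, 0, 0],
])

```text
time_s: 8.22
position: [0.5529, 0.0599, 0.2259]
tool_rot: [[0.041, 0.999, 0.005], [0.999, -0.041, -0.001], [-0.001, 0.005, -1.0]]
ft_force: [-0.1, 0.6, -0.6]
grip_width: 0.0001
gripper_force: 0.0
```

Run:
```python
from h import *
im,st=snap("wrist","wrist6.png")
print(st["position"])
hsv=cv2.cvtColor(im["frame"],cv2.COLOR_RGB2HSV)
m=cv2.inRange(hsv,(4,150,60),(16,255,255));v,u=np.nonzero(m);D=withdepth(im,np.c_[u,v],st);k=(abs(D[:,0]-.559)<.045)&(D[:,1]>.08)&(D[:,1]<.32)&(D[:,2]>.045);print("cover",k.sum(),np.percentile(D[k],[1,50,99],axis=0))
```

```text
[0.55286711 0.05986424 0.22588998]
cover 2278 [[0.52225463 0.14064457 0.05713521]
 [0.55586696 0.19585648 0.06054792]
 [0.59044178 0.20633678 0.36837142]]
```

View pics/wrist6.png

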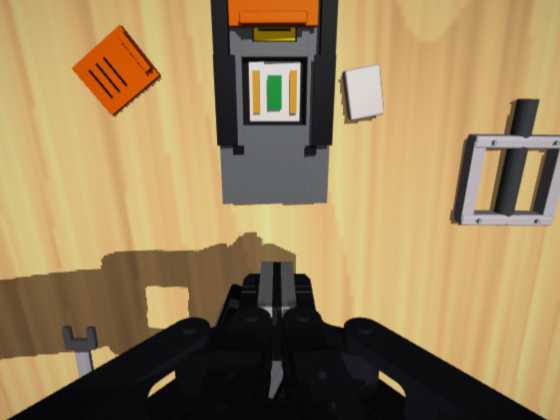

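The fuse well (275,92) lies completely open, the cover (273,12) is flat on the rails clear of it with the tab (273,33) still in, and the fuse box (363,92) is undisturbed. I hand in.

```bash
python3 -c "
from rig import env
print(env.close_job())"
```

```text
the job is handed in; nothing more can be done
None
```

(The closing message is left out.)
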